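Shut away the poured soap to cure

ROBOT

A 6-joint arm with a two-finger parallel gripper is mounted at the origin on the work surface. World frame = base frame: x ahead of the robot, y to its left, z up, the work surface at z = 0. Lengths are in m, angles in degrees, forces in N, time in s.
With the tool pointing down it reaches from about 0.2 to 0.875 m from the base axis. Payload 3.4 kg.
Tool frame: the origin (TCP) lies between the finger pads; the fingertips stand 17 mm ahead of it and the grasp point (between the pads) lies 2 mm behind it; z points along the fingers, y is the direction in which the jaws open and shut (so a half turn about z gives the same grasp; the last joint's range is limited). The gripper opens to 94 mm and grips with 3 to 60 N. Pads are 16 mm wide; open, the fingers measure 119 mm over their backs; the gripper's body (75 mm by 177 mm) begins 78 mm behind the grasp point.
Start: joints at [-77.464, 15.808, 86.224, -0, 77.962, -6.933], TCP at [0.192, -0.542, 0.222] pointing down, gripper open.
Joint ranges: [-165.64, 165.64], [-43.16, 119.46], [12.63, 154.43], [-67.54, 247.53], [6.08, 155.33], [-154.97, 154.97]. Speed limits (degrees/s): [147.25, 147.25, 180, 180, 180, 180].

INTERFACE

Orientations are given as a 3x3 rotation matrix whose columns are the frame's x, y, z axes.
In Python, from station import arm gives the robot as it stands.
- The arm moves only by the tool play_rows, never from a script. Its argument "increments" is a list of rows, each a list of 3 entries, a list of its own where there are three numbers: the turn, a rotation vector about the tool's x, y, z in rad, then the shift along the tool's x, y, z in cm, then the closure, from 0 (fully open) to 1 (shut). A call has 1 to 20 rows; each row shifts and turns the pose as measured when the row begins, along the tool's axes as they then stand; what a row does not reach is not made up. A row lasts 1/8 s, in which the tool goes at most 62.5 mm and 10.7 degrees, less where a joint would pass 70% of its speed; a pose out of reach is approached as far as the arm can. A call is refused whole if a number of a shift passes 6.25 or a number of a turn 0.188, either way. A call with a gripper value outside its range is refused whole. The fingers move at their own pace and stop on an object; "newtons" is the grip in N (left out, the last holds). Time passes only in rows, so rows that do not move let the fingers close. It gives the time, the measured TCP pose, the force and the opening at its end, in the units of the state.
- arm.read_state(): the state, without advancing time (a new reading comes with each control period).
- arm.camera(name): name is "scene" or "top"; returns a dict with "img" (400x640x3 uint8, red, green, blue), "fovy" (degrees; the focal length in pixels is half the picture's height over the tangent of half this angle, whatever the lens; pixels are square), "cx", "cy" (the principal point, pixels), "camera_from_world" (4x4, takes a point from world to camera coordinates). Camera axes: x right, y up, looking along -z (the intrinsics and any distortion apply to the point x, -y, -z); pixel columns grow to the right and rows downward; lengths in m; the calibration is good to about 2 mm. A picture is of the moment at which its call begins. There is no depth.
- arm.hand_in(): hands the job in, once; it reports no verdict.
Trained networks look in a picture, given as the dict that the camera call returned (one of the last four; its "shot" number tells which), for a name from the list of things; names that differ only in an ending like _2 or _b are one class to them, and where a whole thing is asked for, a point or a joint stands for the part that bears it (a point fixed in the world has none). Each returns a list of dicts, best first, with "confidence" (0 to 1); they miss things now and then, are a little off and sometimes report something else, mostly with a low value. They report only what shows in the picture. A call takes as long as a camera call. They do not tell look-alikes from the thing itself.
- arm.recognise(picture, name): "point" ([x, y, z] in m, in the coordinates of the camera as it stood for that picture, good to about 4 mm: the middle of the surface that is visible of it).
- arm.mark_of(picture, name): "point" ([x, y, z] in m, in the coordinates of the camera as it stood for that picture, good to about 4 mm: a listed point, or the origin of a listed thing).
The state is a dict: "time": time; "q": joint angles; "dq": joint speeds; "tau": joint torques, N m; "tool_pos": TCP position; "eef_rot": TCP orientation; "contact_force": force on the tool from outside, world axes, zero at the start; "torque": the same for the moment, N m; "grip_width": finger opening in m.
Only numpy, scipy, OpenCV 4.12 (cv2) and the standard library are available. Lean on these libraries where they do the work, as an engineer would, in place of code of your own. Each camera call takes 0.05 s, during which the arm holds its last target. There are 200 camera calls.

TASK

With closed fingertips, gently push the tray holding the mould full of brown soap fully home into its curing box, then push that box's yellow catch over until it lies level across the tray's front. Do not touch the soap or its mould and grip nothing; leave the other box's tray and catch as they are and do not disturb the bottles, jug and cup.

Things in the scene. Friction and masses are not known exactly. Their poses are not given: they have to be found in the camera images.
- soap_box: the curing box that holds the filled mould: a fixed plywood box, 220 mm deep (x) by 220 wide (y) by 100 high, open at the front between two 25 mm stiles; origin under its centre, front faces its own -x, turned up to about 0.2 rad. A second, identical box (with the empty mould) stands beside it; which one is on the left varies
- soap_tray (a joint): sliding tray with the mould full of brown soap (the one to push home): how far it stands out of its box towards the box's front (m). 0 = fully home, its front flush with the box; 0.15 = end of travel. It slides in its box with about 2.5 N of friction (plus 6 N per m/s), has a rigid stop at 0, and stays where it is left
- soap_tray_front (a point): middle of the outer face of that tray's white front panel, moving with the tray; 50 mm above the table. Axes: -x points straight out of the panel, away from the box (roughly to the robot); +x is the way in; y runs along the panel; z up. The panel is 166 mm wide (y), 12 mm thick, and reaches from 13 to 87 mm above the table; behind it are the tray and the mould
- soap_catch (a joint): yellow turn-button (swivelling catch) of that same box, angle in rad about an axis along the box's depth: 0 = lying level across the tray's front (rigid stop, tray secured), 1.57 = standing straight up (catch open). Friction (0.05 N m) holds it at any angle
- soap_catch_pivot (a point): pivot of that catch, 60 mm above the table, 97.5 mm to the -y side of the middle of the tray's front and 8 mm in front of the box's face, all in the box's axes. The catch is a yellow bar 16 mm wide and 10 mm thick (in x), reaching 70 mm from the pivot to its rounded end. Axes turn with the bar: y points along the bar from pivot to end, x as the tray front's x, so at joint value 0 y is level across the front and at 1.57 it points up
- soap_catch_tip (a point): the free end of that bar, 70 mm from the pivot, on its centre line
- soap_mould (a point): pink six-cell mould filled with fresh brown soap, not to be touched, 165 x 145 x 32 mm, fixed in that tray; this point is the middle of its top, 52 mm above the table, its near side about 26 mm behind the panel's outer face
- empty_tray (a joint): sliding tray with the empty mould (to be left as it is): how far it stands out of its box towards the box's front (m). 0 = fully home, its front flush with the box; 0.15 = end of travel. It slides in its box with about 2.5 N of friction (plus 6 N per m/s), has a rigid stop at 0, and stays where it is left
- empty_tray_front (a point): middle of the outer face of that tray's white front panel, moving with the tray; 50 mm above the table. Axes: -x points straight out of the panel, away from the box (roughly to the robot); +x is the way in; y runs along the panel; z up. The panel is 166 mm wide (y), 12 mm thick, and reaches from 13 to 87 mm above the table; behind it are the tray and the mould
- empty_catch (a joint): yellow turn-button (swivelling catch) of that same box, angle in rad about an axis along the box's depth: 0 = lying level across the tray's front (rigid stop, tray secured), 1.57 = standing straight up (catch open). Friction (0.05 N m) holds it at any angle
- empty_catch_pivot (a point): pivot of that catch, 60 mm above the table, 97.5 mm to the -y side of the middle of the tray's front and 8 mm in front of the box's face, all in the box's axes. The catch is a yellow bar 16 mm wide and 10 mm thick (in x), reaching 70 mm from the pivot to its rounded end. Axes turn with the bar: y points along the bar from pivot to end, x as the tray front's x, so at joint value 0 y is level across the front and at 1.57 it points up
- empty_catch_tip (a point): the free end of that bar, 70 mm from the pivot, on its centre line
- empty_mould (a point): empty pink six-cell mould, 165 x 145 x 32 mm, fixed in that tray; this point is the middle of its top, 52 mm above the table, its near side about 26 mm behind the panel's outer face
- oil_bottle: small amber bottle, 36 mm across, 85 mm tall, standing on top of the soap box, at the back half; origin under its centre
- metal_bottle: aluminium bottle, 64 mm across, 150 mm tall, standing on the table outside one of the boxes; origin under its centre
- jug: white jug with a handle, 110 mm across, 120 mm tall, on the table outside the other box; origin under its centre
- paper_cup: paper cup, 64 mm across, 60 mm tall, standing on top of the other box, at the back half; origin under its centre
Things that resemble listed ones, but are neither listed nor needed, are in the scene too. Leave any purple look-alike of the paper_cup alone. Of the things shaped like the metal_bottle, the aluminium one is meant.

How it is judged:
By the outcome, as a careful person would: the job done as asked, in the order asked, and still so for the second after the job is handed in, with the robot touching nothing.
It also fails if it takes over 48 s, if anything falls off the work surface, if the arm or the gripper's body presses on something with over 40 N, if the wrist force passes 120 N, or if a joint passes its speed limit or range.

## Working session

There is one attempt and no reset: what is moved stays moved. The work goes in short steps, Python scripts to look and compute and a tool call to move; the robot and the scene stay as the last step left them, time stands still between calls to the robot, and variables do not carry over. Pictures are saved under pics/ and viewed, about 8 in all and at most 12, crops included, and the job is handed in when it is done.

Besides the shell and the picture viewer there is one more tool, called after "Call:" by a JSON object that holds its "fn" and its "kwargs". play_rows: Moves the arm, as the interface text tells. Its arguments: {"type":"object","properties":{"increments":{"type":"array"},"newtons":{"type":"number"}},"required":["increments"]}

```bash
mkdir -p pics; cat > h.py <<'E'
import numpy as np, cv2
from station import arm
def w(pic,p):
    M=np.linalg.inv(np.array(pic["camera_from_world"])); return (M@np.r_[p,1])[:3]
def marks(pic,names,fn=None):
    for n in names:
        for d in (fn or arm.mark_of)(pic,n)[:2]: print(n,round(d["confidence"],2),np.round(w(pic,d["point"]),4))
def save(pic,f): cv2.imwrite(f,np.ascontiguousarray(pic["img"][:,:,::-1]))
E
python3 - <<'E'
from h import *
N="soap_box soap_tray_front soap_catch_pivot soap_catch_tip soap_mould empty_tray_front empty_catch_pivot empty_catch_tip empty_mould oil_bottle metal_bottle jug paper_cup".split()
for c in ("scene","top"):
    p=arm.camera(c); save(p,f"pics/{c}1.png"); print(c,p["fovy"],np.round(w(p,[0,0,0]),2)); marks(p,N)
print(arm.read_state())
E
```

```text
scene 57.71669054877266 [ 1.37 -0.05  0.89]
soap_box 0.6 [ 0.6652  0.2111 -0.0034]
soap_tray_front 0.64 [0.4645 0.2219 0.0519]
soap_tray_front 0.48 [ 0.7093 -0.1888  0.1054]
soap_catch_pivot 0.61 [0.5471 0.1154 0.0633]
soap_catch_tip 0.68 [0.5447 0.1125 0.0612]
soap_catch_tip 0.46 [0.5455 0.1431 0.1239]
soap_mould 0.57 [0.5631 0.2138 0.0499]
soap_mould 0.35 [0.5455 0.1151 0.0588]
empty_tray_front 0.9 [ 0.4938 -0.195   0.0508]
empty_catch_pivot 0.26 [0.5693 0.2134 0.0526]
empty_catch_tip 0.39 [ 0.5473 -0.2674  0.124 ]
oil_bottle 0.62 [0.7323 0.1911 0.0985]
oil_bottle 0.42 [0.5034 0.5349 0.0035]
metal_bottle 0.79 [0.4999 0.4183 0.0011]
metal_bottle 0.73 [ 5.038e-01  5.365e-01 -4.000e-04]
jug 0.9 [ 5.843e-01 -5.154e-01 -2.000e-04]
paper_cup 0.81 [ 0.7483 -0.0125 -0.0014]
paper_cup 0.71 [ 0.706  -0.188   0.1054]
top 47.32120542878535 [ 0.38 -0.    1.45]
soap_box 0.71 [0.6701 0.2089 0.0016]
soap_tray_front 0.7 [0.468  0.2204 0.0459]
soap_catch_pivot 0.43 [0.5488 0.1179 0.0596]
soap_catch_tip 0.59 [0.5411 0.1411 0.1275]
soap_mould 0.66 [0.5618 0.2123 0.0511]
empty_tray_front 0.72 [ 0.4948 
[... 559 characters left out ...]
13e+01, -2.84203215e-04,
        7.79632337e+01, -6.93427933e+00]), 'dq': array([-0.0020556 ,  0.00678848,  0.06491789,  0.12382879, -0.00306687,
        0.0182217 ]), 'tau': array([ 5.14375938e-05, -4.04460740e+01, -2.37492263e+01,  7.03911670e-02,
        2.50493945e-02, -1.35062231e-05]), 'tool_pos': array([ 0.1916362 , -0.54215935,  0.22247423]), 'eef_rot': array([[ 9.42818808e-01,  3.33305708e-01,  5.04886969e-06],
       [ 3.33305708e-01, -9.42818807e-01, -4.50597589e-05],
       [-1.02585055e-05,  4.41660053e-05, -9.99999999e-01]]), 'contact_force': array([-0.77174989, -0.14443498, -0.34007193]), 'torque': array([0.01635465, 0.00451907, 0.00446376]), 'grip_width': 0.09415985019313274}
```

View pics/scene1.png

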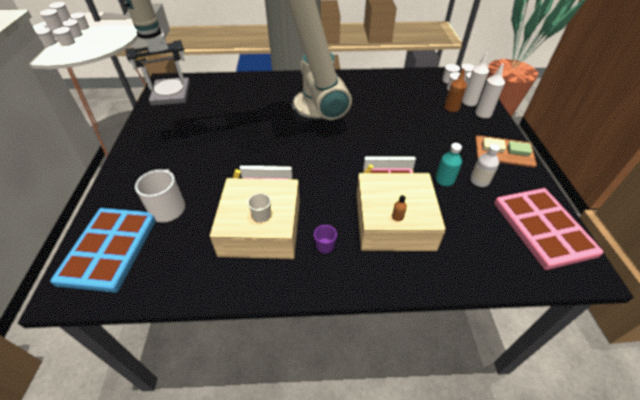

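View pics/top1.png

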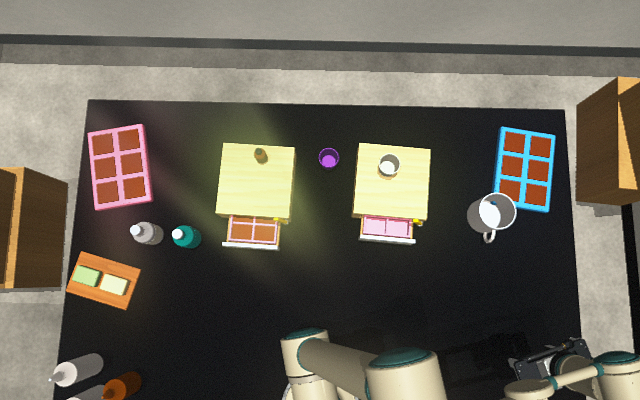

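The top view shows the brown-filled tray in the left box at pixel (255,232), with its catch near (277,220) leaning. Next I'll measure the catch angle, because a low bar could block the panel.

```bash
python3 - <<'E'
from h import *
R={}
for k in range(6):
  for c in ("scene","top"):
    p=arm.camera(c)
    if k==0:
        im=p["img"][150:190,225:450] if c=="scene" else p["img"][195:260,210:300]
        cv2.imwrite(f"pics/z{c}.png",cv2.resize(np.ascontiguousarray(im[:,:,::-1]),None,fx=(3.5 if c=="scene" else 8),fy=(3.5 if c=="scene" else 8),interpolation=cv2.INTER_CUBIC))
    for n in ["soap_box","soap_tray_front","soap_catch_pivot","soap_catch_tip"]:
      for d in arm.mark_of(p,n):
        q=w(p,d["point"])
        if q[1]>0 : R.setdefault((n,c),[]).append(q); break
for k,v in R.items(): print(k,len(v),np.round(np.median(v,0),4),np.round(np.std(v,0),4))
E
```

```text
('soap_box', 'scene') 5 [0.6643 0.213  0.0009] [0.0023 0.0014 0.0014]
('soap_tray_front', 'scene') 6 [0.4641 0.2206 0.0505] [0.001  0.0008 0.0005]
('soap_catch_pivot', 'scene') 6 [0.5443 0.1156 0.0614] [0.0015 0.0012 0.0021]
('soap_catch_tip', 'scene') 6 [0.5469 0.1412 0.1261] [0.0015 0.0015 0.0014]
('soap_box', 'top') 6 [0.6699 0.2083 0.003 ] [0.0011 0.0007 0.0012]
('soap_tray_front', 'top') 6 [0.4646 0.2189 0.0483] [0.001  0.0018 0.0006]
('soap_catch_pivot', 'top') 6 [0.5471 0.1198 0.0577] [0.0011 0.0012 0.002 ]
('soap_catch_tip', 'top') 4 [0.5443 0.14   0.1271] [0.0168 0.174  0.054 ]
```

View pics/ztop.png

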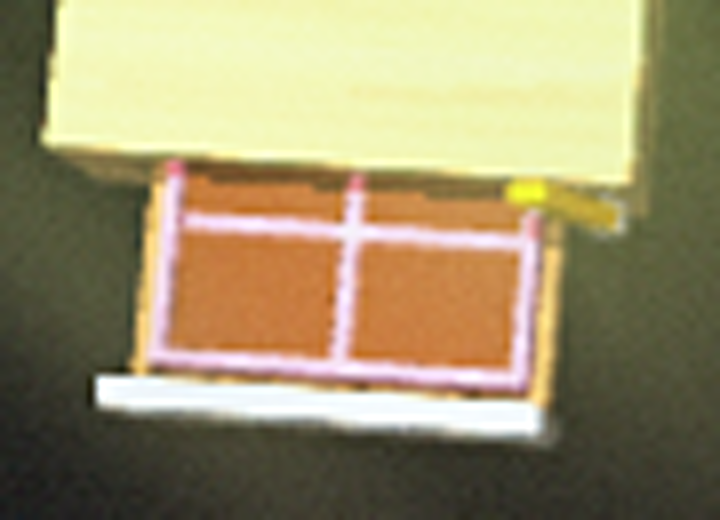

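The bar leans about 1.25 rad. At the panel's edge its lower side sits near z=78 mm, below the panel top at 87 mm, so it would block the tray. I'll swing the catch fully upright first, then push the tray, then close the catch.

Call:
{"fn": "play_rows", "kwargs": {"increments": [[[0, 0, 0.133], [0, 0, 0], 1], [[0, 0, 0.133], [0, 0, 0], 1], [[0, 0, 0.133], [0, 0, 0], 1], [[0, 0, 0], [2.2, -5.6, 0], 1], [[0, 0, 0], [2.2, -5.6, 0], 1], [[0, 0, 0], [2.2, -5.6, 0], 1], [[0, 0, 0], [2.2, -5.6, 0], 1], [[0, 0, 0], [2.2, -5.6, 0], 1], [[0, 0, 0], [2.2, -5.6, 0], 1], [[0, 0, 0], [2.2, -5.6, 0], 1], [[0, 0, 0], [2.2, -5.6, 0], 1], [[0, 0, 0], [2.2, -5.6, 0], 1], [[0, 0, 0], [2.2, -5.6, 0], 1], [[0, 0, 0], [2.2, -5.6, 0], 1], [[0, 0, 0], [2.2, -5.6, 0], 1], [[0, 0, 0], [2.2, -5.6, 0], 1]], "newtons": 10}}

```text
time: 6.4
tool_pos: [0.5429, 0.1784, 0.2239]
eef_rot: [[0.997, -0.081, 0.013], [-0.081, -0.997, -0.007], [0.013, 0.006, -1.0]]
contact_force: [1.1, -0.2, -0.1]
grip_width: 0.0003
```

Call:
{"fn": "play_rows", "kwargs": {"increments": [[[0.006, -0.013, -0.023], [-0.2, 0, 0], 1], [[0, 0, 0], [0, 0, 4.5], 1], [[0, 0, 0], [0, 0, 4.5], 1], [[0, 0, 0], [0, 0, 0.9], 1], [[0, 0, 0], [0, 0, 0], 1]]}}

```text
time: 7.02
tool_pos: [0.5427, 0.1806, 0.124]
eef_rot: [[0.999, -0.051, 0.003], [-0.051, -0.999, 0.0], [0.002, -0.001, -1.0]]
contact_force: [-0.1, -0.5, 0.7]
grip_width: 0.0006
```

```bash
python3 - <<'E'
from h import *
p=arm.camera("top"); im=p["img"][170:260,210:310]
cv2.imwrite("pics/a.png",cv2.resize(np.ascontiguousarray(im[:,:,::-1]),None,fx=6,fy=6,interpolation=cv2.INTER_CUBIC))
s=arm.read_state(); print(s["tool_pos"],s["eef_rot"].round(3),s["contact_force"])
E
```

```text
[0.54294205 0.18059743 0.12447206] [[ 0.999 -0.051  0.003]
 [-0.051 -0.999  0.001]
 [ 0.003 -0.001 -1.   ]] [-0.45507524 -0.76087555  0.55525489]
```

View pics/a.png

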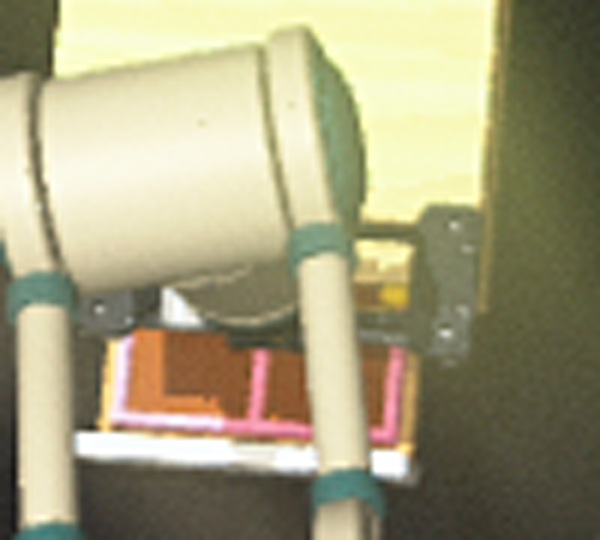

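Call:
{"fn": "play_rows", "kwargs": {"increments": [[[0, 0, 0], [0, 0.9, 0], 1], [[0, 0, 0], [0, 0.9, 0], 1], [[0, 0, 0], [0, 0.6, 0], 1], [[0, 0, 0], [0, 0.5, 0], 1], [[0, 0, 0], [0, 0.4, 0], 1], [[0, 0, 0], [0, 0.3, 0], 1], [[0, 0, 0], [0, 0, 0], 1]]}}

```text
time: 7.95
tool_pos: [0.544, 0.1422, 0.1295]
eef_rot: [[0.999, -0.052, 0.013], [-0.053, -0.999, 0.003], [0.012, -0.003, -1.0]]
contact_force: [0.3, 0.6, -0.4]
grip_width: 0.0004
```

```bash
python3 - <<'E'
from h import *
for c in ("scene","top")*2:
    p=arm.camera(c); marks(p,["soap_catch_tip","soap_catch_pivot"])
print(arm.read_state()["contact_force"])
E
```

```text
soap_catch_tip 0.57 [0.5437 0.122  0.1273]
soap_catch_pivot 0.57 [0.5458 0.1157 0.0569]
soap_catch_tip 0.46 [0.546  0.1203 0.1315]
soap_catch_pivot 0.57 [0.5432 0.1136 0.0622]
[-0.19042266  0.01466206  0.70882013]
```

Call:
{"fn": "play_rows", "kwargs": {"increments": [[[0, 0, 0], [0, -0.8, 0], 1], [[0, 0, 0], [-4, -2, 0], 1], [[-0.003, -0.012, 0], [-4, -2.5, 0], 1], [[0, 0, 0], [-3, -2.5, 0], 1], [[0, 0, 0], [0, 0, 2.5], 1], [[0, 0, 0], [0, 0, 2.5], 1], [[0, 0, 0], [0, 0, 0], 1]]}}

```text
time: 9.43
tool_pos: [0.4364, 0.2324, 0.0788]
eef_rot: [[0.999, -0.052, 0.004], [-0.052, -0.999, 0.004], [0.004, -0.004, -1.0]]
contact_force: [0.1, -0.8, 0.7]
grip_width: 0.0006
```

```bash
python3 - <<'E'
from h import *
for k in range(2):
  for c in ("scene","top"):
    p=arm.camera(c); marks(p,["soap_catch_tip","soap_catch_pivot","soap_tray_front"])
save(p,"pics/b.png")
im=p["img"][195:285,210:300];cv2.imwrite("pics/b.png",cv2.resize(np.ascontiguousarray(im[:,:,::-1]),None,fx=6,fy=6,interpolation=cv2.INTER_CUBIC))
E
```

```text
soap_catch_tip 0.38 [ 0.5817 -0.5161  0.0028]
soap_catch_tip 0.37 [0.546  0.1246 0.1302]
soap_catch_pivot 0.47 [0.5457 0.1147 0.0622]
soap_tray_front 0.75 [0.4653 0.2219 0.0498]
soap_tray_front 0.5 [ 0.5046  0.5361 -0.    ]
soap_catch_tip 0.44 [0.5433 0.1196 0.1292]
soap_tray_front 0.68 [0.4664 0.2194 0.0483]
soap_catch_tip 0.72 [ 6.653e-01  2.127e-01 -1.000e-04]
soap_catch_tip 0.56 [0.5475 0.1217 0.1297]
soap_catch_pivot 0.62 [0.5425 0.1152 0.0608]
soap_tray_front 0.61 [0.4659 0.2207 0.0475]
soap_catch_tip 0.5 [0.5418 0.1191 0.1304]
soap_catch_pivot 0.49 [0.5469 0.1203 0.0609]
soap_tray_front 0.63 [0.462  0.2195 0.0484]
```

View pics/b.png

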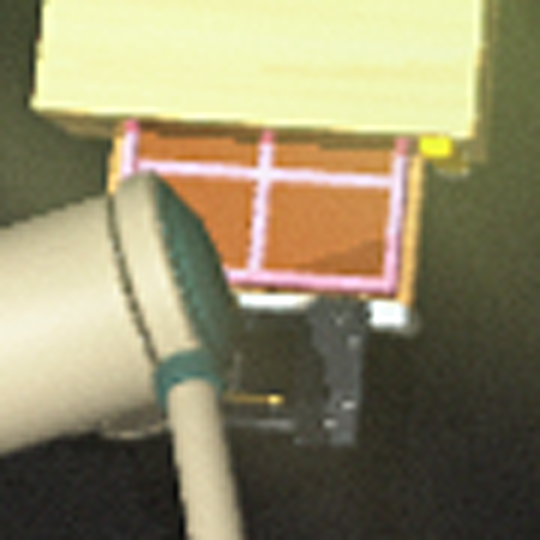

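Call:
{"fn": "play_rows", "kwargs": {"increments": [[[0, 0, 0], [1, 0, 0.3], 1], [[0, 0, 0], [1, 0, 0], 1], [[0, 0, 0], [1, 0, 0], 1], [[0, 0, 0], [1, 0, 0], 1], [[0, 0, 0], [1, 0, 0], 1], [[0, 0, 0], [1, 0, 0], 1], [[0, 0, 0], [1, 0, 0], 1], [[0, 0, 0], [1, 0, 0], 1]]}}

```text
time: 11.22
tool_pos: [0.5203, 0.2281, 0.0767]
eef_rot: [[0.999, -0.053, 0.001], [-0.053, -0.999, 0.005], [0.001, -0.005, -1.0]]
contact_force: [-2.9, 1.5, 1.1]
grip_width: 0.0004
```

Call:
{"fn": "play_rows", "kwargs": {"increments": [[[0, 0, 0], [0.8, 0, 0], 1], [[0, 0, 0], [0.6, 0, 0], 1], [[0, 0, 0], [0.5, 0, 0], 1], [[0, 0, 0], [0.4, 0, 0], 1]]}}

```text
time: 11.72
tool_pos: [0.5454, 0.2269, 0.0767]
eef_rot: [[0.999, -0.054, 0.001], [-0.054, -0.999, 0.006], [0.001, -0.006, -1.0]]
contact_force: [-2.0, 2.0, 1.9]
grip_width: 0.0001
```

Call:
{"fn": "play_rows", "kwargs": {"increments": [[[0, 0, 0], [0.3, 0, 0], 1], [[0, 0, 0], [0.3, 0, 0], 1]]}}

```text
time: 11.98
tool_pos: [0.55, 0.2266, 0.0767]
eef_rot: [[0.999, -0.054, -0.002], [-0.054, -0.999, 0.006], [-0.003, -0.006, -1.0]]
contact_force: [-8.3, 2.2, 7.4]
grip_width: 0.0007
```

Call:
{"fn": "play_rows", "kwargs": {"increments": [[[0, 0, 0], [0.3, 0, 0], 1], [[0, 0, 0], [0.2, 0, 0], 1]]}}

```text
time: 12.22
tool_pos: [0.5497, 0.2266, 0.0767]
eef_rot: [[0.998, -0.054, -0.013], [-0.054, -0.999, 0.006], [-0.013, -0.005, -1.0]]
contact_force: [-5.2, 1.4, 5.0]
grip_width: 0.0005
```

Call:
{"fn": "play_rows", "kwargs": {"increments": [[[0, 0.013, 0], [-2, 0, 0], 1], [[0, 0, 0], [-2, 0, 0], 1], [[0, 0, 0], [0, 0, -2.5], 1], [[0, 0, 0], [0, 0, -2.5], 1], [[0, 0, 0], [0, 4.6, 0], 1], [[0, 0, 0], [0, 4.6, 0], 1], [[0, 0, 0], [0, 4.4, 0], 1], [[0, 0, 0], [0, 0, 0], 1]]}}

```text
time: 13.22
tool_pos: [0.512, 0.0867, 0.1294]
eef_rot: [[0.999, -0.049, 0.024], [-0.049, -0.999, -0.001], [0.024, 0.0, -1.0]]
contact_force: [0.2, -0.1, -0.4]
grip_width: 0.0004
```

```bash
python3 - <<'E'
from h import *
for k in range(2):
  for c in ("scene","top"):
    p=arm.camera(c); marks(p,["soap_catch_tip","soap_catch_pivot","soap_tray_front"])
im=p["img"][130:260,200:330];cv2.imwrite("pics/c.png",cv2.resize(np.ascontiguousarray(im[:,:,::-1]),None,fx=4.5,fy=4.5,interpolation=cv2.INTER_CUBIC))
E
```

```text
soap_catch_tip 0.5 [0.5448 0.1225 0.1301]
soap_catch_pivot 0.48 [0.5433 0.1151 0.0603]
soap_tray_front 0.31 [ 0.494  -0.1924  0.054 ]
soap_catch_tip 0.41 [ 0.5866 -0.5067 -0.0014]
soap_catch_pivot 0.3 [ 0.5837 -0.5071 -0.0011]
soap_tray_front 0.46 [0.6693 0.2096 0.0035]
soap_tray_front 0.46 [0.5055 0.5402 0.0025]
soap_catch_tip 0.6 [0.5429 0.1255 0.1292]
soap_catch_tip 0.2 [ 0.711  -0.1886  0.1039]
soap_catch_pivot 0.47 [0.5452 0.1179 0.0605]
soap_catch_tip 0.45 [ 0.5466 -0.2925  0.0621]
soap_catch_pivot 0.43 [0.735  0.1968 0.0993]
soap_tray_front 0.48 [0.5608 0.2133 0.0503]
```

View pics/c.png

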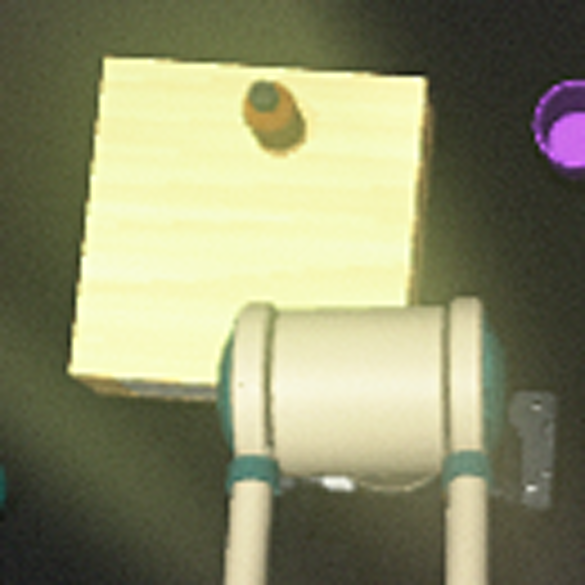

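Call:
{"fn": "play_rows", "kwargs": {"increments": [[[0, -0.024, 0], [1.5, 0, 0], 1], [[0, 0, 0], [1.3, 0, 0], 1], [[0, 0, 0], [0, 0, 0], 1]]}}

```text
time: 14.4
tool_pos: [0.5394, 0.0883, 0.1294]
eef_rot: [[0.999, -0.046, -0.003], [-0.046, -0.999, 0.001], [-0.003, -0.001, -1.0]]
contact_force: [0.3, 0.0, -0.2]
grip_width: 0.0008
```

Call:
{"fn": "play_rows", "kwargs": {"increments": [[[0, 0, 0], [0, -1.3, 0.2], 1], [[0, 0, 0], [0, -1.5, 0.1], 1], [[0, 0, 0], [0, -1.4, 0.6], 1], [[0, 0, 0], [0, 0, 0], 1]]}}

```text
time: 14.9
tool_pos: [0.5399, 0.1337, 0.1199]
eef_rot: [[0.999, -0.045, -0.004], [-0.045, -0.999, 0.002], [-0.004, -0.001, -1.0]]
contact_force: [0.1, -0.6, 0.0]
grip_width: 0.0006
```

Call:
{"fn": "play_rows", "kwargs": {"increments": [[[0, 0, 0], [0, -0.5, 0.4], 1], [[0, 0, 0], [0, -0.5, 0.5], 1], [[0, 0, 0], [0, -0.4, 0.6], 1], [[0, 0, 0], [0, -0.4, 0.6], 1], [[0, 0, 0], [0, -0.2, 0.6], 1], [[0, 0, 0], [0, -0.2, 0.6], 1], [[0, 0, 0], [0, 0, 0], 1]]}}

```text
time: 15.78
tool_pos: [0.5412, 0.1577, 0.0851]
eef_rot: [[0.999, -0.045, -0.003], [-0.045, -0.999, 0.002], [-0.003, -0.002, -1.0]]
contact_force: [-0.1, 0.2, 4.1]
grip_width: 0.0005
```

Call:
{"fn": "play_rows", "kwargs": {"increments": [[[0, 0, 0], [0, 0, 0.3], 1], [[0, 0, 0], [0, 0, 0.3], 1]]}}

```text
time: 16.02
tool_pos: [0.5415, 0.1578, 0.0843]
eef_rot: [[0.999, -0.045, -0.0], [-0.045, -0.999, 0.003], [-0.001, -0.003, -1.0]]
contact_force: [-7.1, -1.4, 25.2]
grip_width: 0.0009
```

The bar is against its stop: fingertips at z≈0.067 m, force up to 25 N. I'll lift off, withdraw and check.

Call:
{"fn": "play_rows", "kwargs": {"increments": [[[0, 0, 0], [0, 0, -1.5], 1], [[0, 0, 0], [0, 0, -4], 1], [[0, 0, 0], [-5, 0, -4], 1], [[0, 0, 0], [-5.5, 0, 0], 1], [[0, 0, 0], [-5.5, 2, 0], 1], [[0, 0, 0], [-5, 3, 0], 1], [[0, 0, 0], [-2, 5, 0], 1], [[0, 0, 0], [0, 6, 0], 1], [[0, 0, 0], [0, 6, 0], 1], [[0, 0, 0], [0, 6, 0], 1], [[0, 0, 0], [0, 0, 0], 1]]}}

```text
time: 17.4
tool_pos: [0.2918, -0.1209, 0.1783]
eef_rot: [[0.999, -0.045, 0.0], [-0.045, -0.999, -0.003], [0.0, 0.003, -1.0]]
contact_force: [0.0, 0.3, 0.7]
grip_width: 0.0003
```

```bash
python3 - <<'E'
from h import *
ims=[]
for c in ("scene","top","scene","top"):
    p=arm.camera(c); print(c); marks(p,["soap_catch_tip","soap_catch_pivot","soap_tray_front","oil_bottle","paper_cup","jug","metal_bottle","empty_tray_front","empty_catch_tip"]); ims.append(p["img"])
a=ims[1][130:260,200:310]; b=ims[1][:,:]
cv2.imwrite("pics/d.png",cv2.resize(np.ascontiguousarray(a[:,:,::-1]),None,fx=4.5,fy=4.5,interpolation=cv2.INTER_CUBIC))
save(dict(img=b),"pics/e.png")
print(arm.read_state()["tool_pos"],arm.read_state()["contact_force"])
E
```

```text
scene
soap_tray_front 0.6 [ 0.6665  0.211  -0.0016]
oil_bottle 0.53 [0.7354 0.1883 0.1006]
paper_cup 0.97 [ 0.7093 -0.1907  0.1078]
paper_cup 0.97 [ 0.7499 -0.0114 -0.    ]
jug 0.71 [ 5.835e-01 -5.164e-01 -3.000e-04]
jug 0.37 [0.734  0.1907 0.0982]
metal_bottle 0.8 [ 0.5024  0.415  -0.0007]
metal_bottle 0.62 [0.5018 0.5353 0.0011]
empty_tray_front 0.9 [ 0.4918 -0.1938  0.0503]
empty_catch_tip 0.51 [ 0.5475 -0.2661  0.125 ]
top
soap_catch_tip 0.71 [ 0.5528 -0.2681  0.1242]
soap_catch_tip 0.49 [0.5465 0.1864 0.0629]
soap_catch_pivot 0.53 [0.5452 0.1225 0.0565]
soap_catch_pivot 0.43 [ 0.596  -0.201   0.0547]
soap_tray_front 0.62 [0.5615 0.2145 0.0491]
oil_bottle 0.61 [0.7384 0.197  0.0983]
paper_cup 0.79 [ 0.7112 -0.1857  0.0999]
paper_cup 0.75 [ 7.544e-01 -1.410e-02  5.000e-04]
metal_bottle 0.86 [0.4942 0.4188 0.0023]
metal_bottle 0.8 [0.5017 0.5413 0.0008]
empty_tray_front 0.82 [ 0.4954 -0.1878  0.0493]
empty_catch_tip 0.53 [ 0.5475 -0.2675  0.1254]
scene
oil_bottle 0.76 [0.7343 0.1895 0.0989]
paper_cup 0.73 [ 0.7461 -0.0129  0.0037]
paper_cup 0.59 [ 0.7123 -0.1885  0.1048]
jug 0.76 [ 0.5841 -0.513  -0.    ]
metal_bottle 0.79 [ 0.5005  0.4181 -0.0029]
empty_tray_front 0.71 [ 0.4913 -0.193   0.0536]
empty_catch_tip 0.51 [ 0.5486 -0.265   0.1256]
top
soap_catch_tip 0.62 [0.5451 0.1856 0.0616]
soap_catch_pivot 0.67 [0.5494 0.1195 0.0557]
soap_catch_pivot 0.34 [ 0.6675  0.2087 -0.0014]
soap_tray_front 0.52 [0.5593 0.2154 0.0467]
oil_bottle 0.2 [0.6701 0.2067 0.0028]
paper_cup 0.92 [ 0.7113 -0.1892  0.0993]
paper_cup 0.56 [ 7.583e-01 -1.500e-02  2.000e-04]
jug 0.92 [ 0.588  -0.5065 -0.0023]
jug 0.47 [0.5458 0.1893 0.0625]
metal_bottle 0.93 [0.5056 0.5423 0.0019]
empty_tray_front 0.63 [ 0.4929 -0.1891  0.0498]
empty_catch_tip 0.49 [ 0.5546 -0.2691  0.1267]
[ 0.29227911 -0.11648265  0.1783156 ] [ 0.75361877 -0.7086968   0.0402037 ]
```

View pics/d.png

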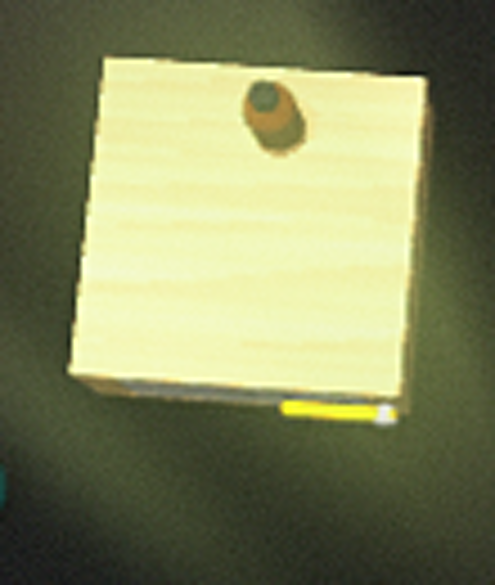

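View pics/e.png

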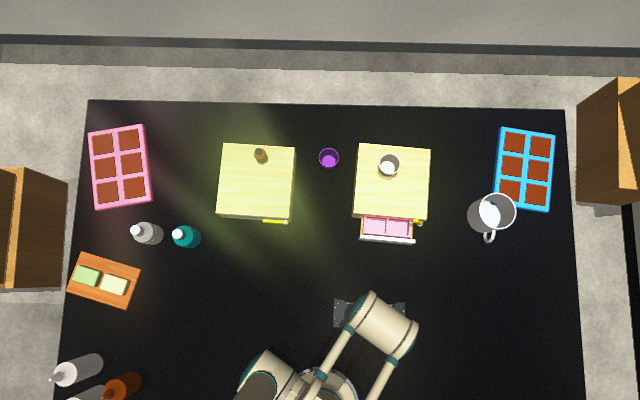

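The tray is home and the catch lies level across its front (crop pixels 282–395, 410). Everything else is where it was.

```bash
python3 -c "
from station import arm
print(arm.hand_in())"
```

```text
the job is handed in; nothing more can be done
None
```

I pushed the soap tray fully home and turned its yellow catch level across the front, then handed the job in at about 17.6 s. `hand_in` gives no verdict, so success rests on my own checks.

- **Extra step first:** the soap box's catch was leaning at about 1.25 rad, low enough to block the tray's panel. With closed fingertips I swung it up to about 1.5 rad before pushing the tray.
- **Tray:** I pushed it until it met its rigid stop, with about 8 N on the gripper. The top camera puts its front at x≈0.560, in line with the box face at about 0.557.
- **Catch:** I pressed the bar down to its stop, with a brief 25 N at the fingertips. The top camera then put the tip at z≈0.062 and the pivot at about 0.056, which is level within measuring error.
- **Everything else:** the other tray and catch, the bottles, jug and cup read the same as at the start. Nothing was gripped, and the robot was clear of everything.

**Checks that disagreed:** the scene camera could not see the closed catch or tray front, so those readings come from the top camera alone. The networks also gave a few stray detections (for example, of the other box's catch), which I discarded.

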